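# Pack out the clamp jig and hold it shut

### The arm

A 6-joint arm with a two-finger parallel gripper is mounted at the origin on a cart in front of the work surface, level with it; the furniture and walls round the work are solid. World frame = base frame: x ahead of the robot, y to its left, z up, the work surface at z = 0. Lengths are in m, angles in rad, forces in N, time in s.
With the tool pointing down it reaches from about 0.25 to 0.8 m from the base axis. Payload 8.5 kg.
Tool frame: the origin (TCP) lies on the centre line of the jaws, within the pads' length; the fingertips stand bot.tip_reach ahead of it and the grasp point (between the pads) lies 11 mm behind it (bot.tip_reach is the distance from the TCP to the fingertips, in m); z points along the fingers, y is the line along which they close (so a half turn about z gives the same grasp; the last joint's range is limited). The gripper opens to 85 mm and grips with 20 to 120 N. Pads are 22 mm wide; open, the fingers measure 114 mm over their backs; the gripper's body (76 mm by 85 mm) begins 54 mm behind the grasp point. The pads swing forward as they close: fully open they stand 13 mm farther back than shut.
Start: joints at [1.331, 0.238, -0.013, 1.319, 0, 1.571], TCP at [0.125, 0.51, 0.239] pointing down, gripper open.
Joint ranges: [-2.66, 2.66], [-1.03, 1.9], [-1.14, 1.46], [-1.82, 2.27], [-1.45, 1.34], [-3.14, 3.14]. Speed limits (rad/s): [2.22, 2.22, 2.79, 3.14, 3.14, 3.14].

### API

Orientations are given as a unit quaternion [x, y, z, w].
In Python, from rig import bot, viewer gives the robot as it stands.
- The arm moves only by the tool step_arm, never from a script. Its argument "series" is one flat list of numbers, 5 for each row, row after row: the finger opening in m, from 0 to 0.0854, then the shift along the tool's x, y, z in m, then the turn about the tool's z in degrees. A call has 1 to 12 rows; each row is the pose to reach, as a shift and turn from the pose commanded when the call began, along the tool's axes at that moment; what a row does not reach only later rows make up. A row lasts 1/12 s, in which the tool goes at most 41.7 mm and 7.16 degrees, less where a joint would pass 70% of its speed; a pose out of reach is approached as far as the arm can. A call with a gripper value outside its range is refused whole. The fingers move at their own pace and stop on an object; the grip force is fixed at half the most. Time passes only in rows, so rows that repeat a pose let the fingers close. It gives the time, the measured TCP pose, the force, the opening and the grip force at its end, in the units of the state.
- bot.get_obs(): the state, without advancing time (a new reading comes with each control period).
- viewer.read_camera(name): name is "side" or "top" or "wrist"; returns the picture (480x640x3 uint8, blue, green, red); there is no depth.
- viewer.calibration(name): a dict with "camera_matrix" (3x3 intrinsics, pixels), "extrinsics" (4x4, takes a point from camera to world coordinates). Camera axes: x right, y down, z forward; pixel columns grow to the right and rows downward; lengths in m; the calibration is good to about 2 mm. A picture is of the moment at which its call begins: read the wrist's pose just before it. calibration takes no time and is no camera call; for the wrist camera it gives the pose at the moment of the call.
- bot.sign_off(): hands the job in; it is judged then, once.
Trained networks look in the newest picture that a camera, given by its name, has taken for a name from the list of things; names that differ only in an ending like _2 or _b are one class to them, and where a whole thing is asked for, a point or a joint stands for the part that bears it (a point fixed in the world has none). Each returns a list of dicts, best first, with "p" (0 to 1); they miss things now and then, are a little off and sometimes report something else, mostly with a low value. They report only what shows in the picture. A call takes as long as a camera call. They do not tell look-alikes from the thing itself.
- viewer.look_for(camera, target): "xyz" ([x, y, z] in m, in world coordinates, good to about 4 mm: the middle of the surface that is visible of it).
- viewer.outline_of(camera, target): "pixels" (480x640 bool, what is visible of it).
The state is a dict: "time_s": time; "joint_positions": joint angles; "qvel": joint speeds; "tau": joint torques, N m; "position": TCP position; "tool_rot": TCP orientation; "ft_force": force on the tool from outside, world axes, zero at the start; "ft_torque": the same for the moment, N m; "opening": finger opening in m; "grip_force": force on a finger pad.
Only numpy, scipy, OpenCV 4.12 (cv2) and the standard library are available. Lean on these libraries where they do the work, as an engineer would, in place of code of your own. Each camera call takes 0.05 s, during which the arm holds its last target. There are 200 camera calls.

### The job

The clamp jig's sprung pad has nothing to press on: lay slotted aluminium plates flat across the U-shaped block, lengthwise along it, squarely one on another and centred under the pad, trying the arm by feel, until the arm comes fully down on its stop with the pad springing against the stack (a plate too few leaves the pad loose, one too many makes it go solid before the arm is down). Leave spare plates flat on the bench away from the jig and the other parts where they are. Lower the arm gently, never letting it fall, and finish with the gripper still holding it fully down.

Things in the scene. Friction and masses are not known exactly. Their poses are not given: they have to be found in the camera images.
- clamp_jig: hinged clamp jig fixed to the bench: dark steel base 205x120x12 mm with a hinged aluminium arm. Origin: on the bench, straight below the pad's axis when the arm is down. x points towards the hinge (away from the handle), y along the hinge axis, z up. The base reaches from x -65 to +140 mm, y -60 to +60. Arm: 24 mm wide, 14 mm thick
- clamp_hinge (a point): middle of the arm's hinge axis, between two steel cheeks: jig x +95, y 0, 56 mm above the bench; axes as the jig's. The cranked arm rises 44 mm from here, then runs level over the nest when down
- clamp_boss (a point): where the threaded spindle passes through the arm: with the arm down 95 mm in front of the hinge axis and 44 mm above it. Under it hangs the sprung rubber pad, 20 mm dia. It gives 11 mm: 6 N at first touch, 0.8 N more per mm, then solid. The spindle is set differently each time (not reported): with the arm down the free pad's face is 47 to 58 mm above the bench
- nest (a point): point on the jig's base, 12 mm above the bench, straight below the pad's axis when the arm is down; axes as the jig's. Plates are centred over it, on the block, whose top is 46 mm above the bench and has its notch here. One or two plates are needed. When they fit, the handle held fully down springs up with about 2 to 9 N; with the pad loose the arm just hangs on it
- clamp_arm (a joint): angle of the clamp arm: 0 = fully down on its stop, its bar and handle level; grows as it opens; 1.57 = bar upright; 1.7 = end stop. The hinge is a little stiff (0.09 N m). The arm (0.27 kg in all) is over its balance point beyond about 1.1 and stays open there, but falls shut from lower down. Starts at 1.4 to 1.7
- clamp_handle (a point): grip point on the axis of the round black handle (20 mm dia., 55 mm long, ending 27 mm beyond this point). In the arm's frame it is 158 mm in front of and 44 mm above the hinge axis. Pinch it from above across the jig's y; it turns between the fingers as the arm swings. Arm down: jig x -63, 100 mm above the bench. x along the arm to the hinge, y as the jig's
- channel_block: U-shaped milled block, 40 (x) x 70 (y) x 34 mm high, 0.18 kg, loose between 10 mm high dowel pins on the jig's base, with the jig's axes, origin (centre of underside) at jig x -8. From above a U open to the hinge: 16 mm back at -x, 15 mm legs at the y ends, the notch going right through downwards. It stays there
- plate_0: one of three alike aluminium packing plates, 30x85x8 mm with a slot down the middle, about 80 g, lying flat on the bench at the start. Origin: centre of its underside; x across (30 mm), y lengthwise (85 mm), z up
- plate_1: one of three alike aluminium packing plates, 30x85x8 mm with a slot down the middle, about 80 g, lying flat on the bench at the start. Origin: centre of its underside; x across (30 mm), y lengthwise (85 mm), z up
- plate_2: one of three alike aluminium packing plates, 30x85x8 mm with a slot down the middle, about 80 g, lying flat on the bench at the start. Origin: centre of its underside; x across (30 mm), y lengthwise (85 mm), z up
- black_block: bystander: the black plastic block, 30x36x52 mm, standing. Origin: centre of its underside; z up
- fork_block: bystander: the light milled block with a cross hole, 36x50x46 mm. Origin: centre of its underside; z up
- flange_bush: bystander: the white flanged bush, 54 mm dia., 21 mm tall. Origin: centre of its underside; z up
Not all that is in view belongs to the job. What is shaped like the plate_0 but brown or yellow is not meant.

How it is judged:
On the way:
1. a plate lies flat on the block, let go, with the arm still open ((((horizontal distance between plate_0 and nest below 0.01 m and z of plate_0 in the frame of clamp_jig above 0.043 m and angle between plate_0's own z axis and vertical below 0.08 rad and angle between the y axis of plate_0 and the y axis of clamp_jig, either way round below 0.2 rad) and contact force between the fingers and plate_0 below 0.3 N) or ((horizontal distance between plate_1 and nest below 0.01 m and z of plate_1 in the frame of clamp_jig above 0.043 m and angle between plate_1's own z axis and vertical below 0.08 rad and angle between the y axis of plate_1 and the y axis of clamp_jig, either way round below 0.2 rad) and contact force between the fingers and plate_1 below 0.3 N) or ((horizontal distance between plate_2 and nest below 0.01 m and z of plate_2 in the frame of clamp_jig above 0.043 m and angle between plate_2's own z axis and vertical below 0.08 rad and angle between the y axis of plate_2 and the y axis of clamp_jig, either way round below 0.2 rad) and contact force between the fingers and plate_2 below 0.3 N)) and value of joint clamp_arm above 0.5 rad), for 0.2 s.
At the end, for the whole second after the job is handed in: Arm within 0.025 rad of fully down, held by the fingers; pad pressing the stack with 4 to 22 N; each plate flat on the block (within 10 mm of the pad's axis, 0.2 rad of square) or flat on the bench over 100 mm from the nest; block in its dowels (value of joint clamp_arm below 0.025 rad and (contact force between clamp_jig and plate_0 between 4 and 22 N or contact force between clamp_jig and plate_1 between 4 and 22 N or contact force between clamp_jig and plate_2 between 4 and 22 N) and ((horizontal distance between plate_0 and nest below 0.01 m and z of plate_0 in the frame of clamp_jig above 0.043 m and angle between plate_0's own z axis and vertical below 0.08 rad and angle between the y axis of plate_0 and the y axis of clamp_jig, either way round below 0.2 rad) or (horizontal distance between plate_0 and nest above 0.1 m and height (world z) of plate_0 below 0.01 m and angle between plate_0's own z axis and vertical below 0.08 rad)) and ((horizontal distance between plate_1 and nest below 0.01 m and z of plate_1 in the frame of clamp_jig above 0.043 m and angle between plate_1's own z axis and vertical below 0.08 rad and angle between the y axis of plate_1 and the y axis of clamp_jig, either way round below 0.2 rad) or (horizontal distance between plate_1 and nest above 0.1 m and height (world z) of plate_1 below 0.01 m and angle between plate_1's own z axis and vertical below 0.08 rad)) and ((horizontal distance between plate_2 and nest below 0.01 m and z of plate_2 in the frame of clamp_jig above 0.043 m and angle between plate_2's own z axis and vertical below 0.08 rad and angle between the y axis of plate_2 and the y axis of clamp_jig, either way round below 0.2 rad) or (horizontal distance between plate_2 and nest above 0.1 m and height (world z) of plate_2 below 0.01 m and angle between plate_2's own z axis and vertical below 0.08 rad)) and horizontal distance between channel_block and nest below 0.013 m and z of channel_block in the frame of clamp_jig below 0.015 m and angle between channel_block's own z axis and vertical below 0.05 rad and contact force between the fingers and clamp_jig above 2 N); the arm keeps its last pose, push and grip.
It fails at once if the arm drops (turns shut faster than 4 rad/s) (velocity of joint clamp_arm below -4 rad/s).
It fails at once if black_block is pushed away (more than 30 mm) (distance of black_block from where it was at the start of the episode above 0.03 m).
It fails at once if fork_block is pushed away (more than 30 mm) (distance of fork_block from where it was at the start of the episode above 0.03 m).
It fails at once if flange_bush is pushed away (more than 30 mm) (distance of flange_bush from where it was at the start of the episode above 0.03 m).
It also fails if it takes over 72 s, if anything falls off the work surface, if the arm or the gripper's body presses on something with over 40 N, if the wrist force passes 120 N, or if a joint passes its speed limit or range.

## Working session

There is one attempt and no reset: what is moved stays moved. The work goes in short steps, Python scripts to look and compute and a tool call to move; the robot and the scene stay as the last step left them, time stands still between calls to the robot, and variables do not carry over. Pictures are saved under pics/ and viewed, at most 10 in all, crops included, and the job is handed in when it is done.

Besides the shell and the picture viewer there is one more tool, called by a JSON object that holds its "method" and its "body", one argument or row to a line. step_arm: Moves the arm, as the interface text tells. Its arguments: {"type":"object","properties":{"series":{"type":"array","items":{"type":"number"}}},"required":["series"]}

```bash
mkdir -p pics; ls; cat > h.py <<'E'
from rig import bot, viewer
import numpy as np, cv2
from scipy.spatial.transform import Rotation as R
def shot(cam,name=None):
    im=viewer.read_camera(cam)
    if name: cv2.imwrite('pics/'+name,im)
    return im
def proj(cam,p):
    c=viewer.calibration(cam);E=np.linalg.inv(np.array(c['extrinsics']));q=E[:3,:3]@np.array(p)+E[:3,3]
    u=np.array(c['camera_matrix'])@q;return u[:2]/u[2]
def ray(cam,px,z,c=None):
    c=c or viewer.calibration(cam);E=np.array(c['extrinsics']);K=np.array(c['camera_matrix'])
    px=np.atleast_2d(px);d=(E[:3,:3]@np.linalg.inv(K)@np.c_[px,np.ones(len(px))].T).T;o=E[:3,3]
    return o+d*((z-o[2])/d[:,2])[:,None]
def tool(p):
    o=bot.get_obs();return R.from_quat(o['tool_rot']).inv().apply(np.array(p)-o['position'])
E
cat > a.py <<'E'
from h import *
np.set_printoptions(precision=4,suppress=True)
o=bot.get_obs();print(o['time_s'],o['position'],o['tool_rot'],o['opening'],o['ft_force'],bot.tip_reach)
for c in ['top','side']:
    shot(c,c+'0.png')
    cal=viewer.calibration(c);print(c,np.array(cal['extrinsics'])[:3,3])
    for t in ['clamp_jig','clamp_handle','clamp_boss','channel_block','plate_0','black_block','fork_block','flange_bush']:
        for d in viewer.look_for(c,t): print(c,t,round(d['p'],2),np.array(d['xyz']),proj(c,d['xyz']))
E
python3 a.py
```

```text
pics
0.0 [0.1246 0.5096 0.2387] [ 0.1196  0.9928 -0.0007 -0.0001] 0.08554140117593684 [ 0.1484 -0.429  -0.232 ] 0.008
top [ 0.3506 -0.0402  1.2186]
top clamp_jig 0.9 [ 0.5666 -0.0617  0.014 ] [336.7013 223.2625]
top clamp_jig 0.2 [0.595  0.3368 0.0437] [155.6136 213.4307]
top clamp_handle 0.69 [ 0.6289 -0.064   0.1585] [337.7689 179.6599]
top clamp_handle 0.37 [ 0.4276 -0.2437  0.0132] [421.8942 283.4402]
top clamp_boss 0.73 [ 0.6279 -0.0587  0.1577] [335.1218 180.3297]
top clamp_boss 0.39 [0.6261 0.2393 0.0508] [199.0465 197.6186]
top channel_block 0.62 [ 0.4945 -0.0628  0.0463] [338.4416 253.5206]
top channel_block 0.61 [ 0.5646 -0.059   0.0143] [335.522  224.1546]
top plate_0 0.96 [ 0.4281 -0.2433  0.0088] [421.3663 283.3542]
top plate_0 0.92 [ 0.5094 -0.2836  0.014 ] [437.9445 245.8261]
top plate_0 0.83 [0.6663 0.0779 0.0066] [274.1546 182.6464]
top plate_0 0.66 [ 0.476  -0.416   0.0067] [498.4215 259.5756]
top black_block 0.89 [0.6281 0.2396 0.0495] [199.0599 196.8673]
top fork_block 0.63 [0.597  0.3315 0.046 ] [157.7018 212.265 ]
top flange_bush 0.97 [0.4383 0.1812 0.0087] [228
[... 384 characters left out ...]
hannel_block 0.85 [ 0.4968 -0.04    0.0353] [338.7184 256.7875]
side plate_0 0.67 [ 0.6076 -0.2846  0.0089] [335.6302 229.5102]
side plate_0 0.55 [ 0.5096 -0.2767  0.0053] [363.5434 236.063 ]
side plate_0 0.53 [ 0.4793 -0.4077  0.0085] [385.6227 222.8333]
side plate_0 0.51 [0.6686 0.0796 0.0071] [262.1981 272.6748]
side plate_0 0.46 [ 0.4306 -0.2299  0.0081] [383.0839 244.6412]
side plate_0 0.17 [0.431  0.1921 0.0071] [326.9096 310.4291]
side black_block 0.57 [0.6255 0.258  0.0351] [239.5304 296.116 ]
side black_block 0.17 [0.4304 0.195  0.0115] [326.6519 309.4092]
side fork_block 0.69 [0.5941 0.3603 0.0378] [226.4234 318.8746]
side flange_bush 0.71 [0.4307 0.1933 0.0095] [326.8239 309.795 ]
```

```bash
python3 - <<'E'
import cv2
im=cv2.imread('pics/top0.png');cv2.imwrite('pics/top0c.png',cv2.resize(im[140:340,130:530],None,fx=2,fy=2,interpolation=cv2.INTER_CUBIC))
E
```

```text
(no output)
```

View pics/top0c.png

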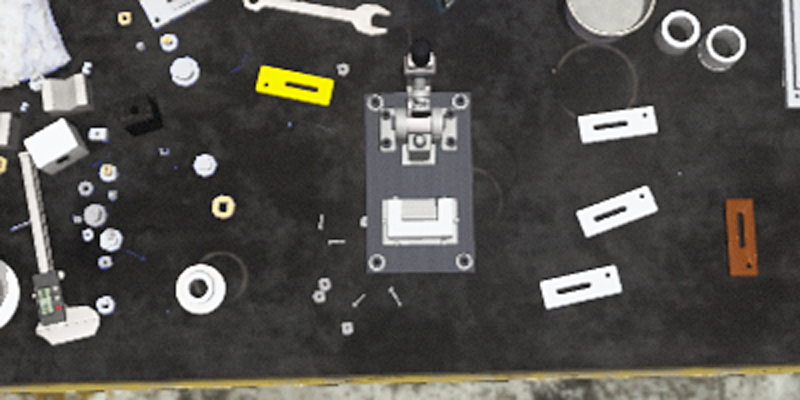

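Candidates in the full picture: white plates at (438,202), (438,245) and (421,283). Yellow (277,183) and brown (500,258) are look-alikes and not meant. The jig is at (340,230), with its arm open and handle at about (340,165).

```bash
cat > b.py <<'E'
from h import *
np.set_printoptions(precision=4,suppress=True)
im=shot('top')
hsv=cv2.cvtColor(im,cv2.COLOR_BGR2HSV)
m=((hsv[...,2]>150)&(hsv[...,1]<60)).astype(np.uint8)
n,l,s,c=cv2.connectedComponentsWithStats(m)
for i in range(1,n):
    if s[i,4]>250 and 320<c[i][0]<470 and 190<c[i][1]<300:
        z=0.046 if c[i][0]<380 else 0.008
        k=cv2.findContours((l==i).astype(np.uint8),0,2)[0][0][:,0].astype(float)
        w=ray('top',k,z)[:,:2]
        r=cv2.minAreaRect((w*1000).astype(np.float32));print(c[i],s[i,4],r)
# jig base: bluish dark
cal=viewer.calibration('top')
g=(hsv[...,1]>35)&(hsv[...,0]>95)&(hsv[...,0]<135)
print(hsv[262,345],hsv[262,380])
for d in viewer.outline_of('top','clamp_jig')[:1]:
    k=np.argwhere(d['pixels'])[:,::-1].astype(float); w=ray('top',k,0.012)[:,:2]
    print(w.min(0),w.max(0),cv2.minAreaRect((w*1000).astype(np.float32)))
crop=cv2.resize(im[185:285,300:400],None,fx=6,fy=6,interpolation=cv2.INTER_CUBIC);cv2.imwrite('pics/jig.png',crop)
for x,y,z in [(0.48,-0.06,0.012)]:
    print(proj('top',(x,y,z)))
E
python3 b.py
```

```text
[338.6255 199.77  ] 526 ((618.3790283203125, -66.82791137695312), (81.0634994506836, 78.50567626953125), 88.50224304199219)
[438.6412 201.7835] 485 ((609.92431640625, -291.7991638183594), (31.702098846435547, 86.12797546386719), 6.985426902770996)
[438.1996 245.2056] 501 ((511.5968933105469, -285.22198486328125), (31.104814529418945, 86.58361053466797), 18.92502212524414)
[339.25   250.2927] 844 ((502.22210693359375, -65.3849105834961), (79.98701477050781, 52.19786071777344), 88.41242980957031)
[420.1579 282.9961] 513 ((428.94427490234375, -240.4776153564453), (31.265289306640625, 86.468017578125), 11.21527099609375)
[113   7 142] [10 14 54]
[ 0.4482 -0.1265] [ 0.716  -0.0039] ((582.1702270507812, -66.1031723022461), (122.33312225341797, 267.6214294433594), 89.509521484375)
[337.1448 261.9643]
```

View pics/jig.png

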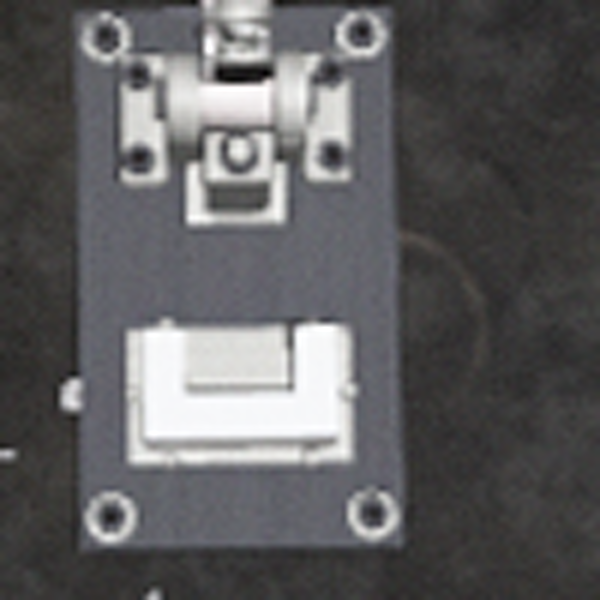

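The crop shows the jig base with corners near (77,10), (390,8), (80,548) and (405,545). The block's U top has corners (145,328), (338,325), (338,440) and (145,440), open upwards towards the hinge.

```bash
python3 - <<'E'
from h import *
np.set_printoptions(precision=4,suppress=True)
f=lambda p:np.array(p)/6+[299.6,184.6]
b=ray('top',f([(77,10),(390,8),(405,545),(80,548)]),0.012);print(b,np.linalg.norm(b-np.roll(b,1,0),axis=1))
t=ray('top',f([(145,328),(338,325),(338,440),(145,440)]),0.046);print(t,t.mean(0),np.linalg.norm(t-np.roll(t,1,0),axis=1))
for p in [(0.618,0,0)]:pass
o=bot.get_obs();M=R.from_quat(o['tool_rot']).as_matrix();print(M)
C=np.array(viewer.calibration('wrist')['extrinsics']);print('cam in tool',M.T@(C[:3,3]-o['position']),M.T@C[:3,:3],viewer.calibration('wrist')['camera_matrix'])
print('to plate2',tool((0.429,-0.2405,0.15)))
E
```

```text
[[ 0.6537 -0.0094  0.012 ]
 [ 0.6508 -0.1275  0.012 ]
 [ 0.4484 -0.1249  0.012 ]
 [ 0.4506 -0.0057  0.012 ]] [0.2032 0.118  0.2024 0.1192]
[[ 0.5265 -0.032   0.046 ]
 [ 0.5256 -0.1016  0.046 ]
 [ 0.4839 -0.1001  0.046 ]
 [ 0.4859 -0.0309  0.046 ]] [ 0.5055 -0.0662  0.046 ] [0.0406 0.0696 0.0417 0.0692]
[[-0.9714  0.2376 -0.    ]
 [ 0.2376  0.9714 -0.    ]
 [ 0.     -0.     -1.    ]]
cam in tool [ 0.0686  0.0003 -0.1347] [[ 0.0001 -0.9635 -0.2678]
 [ 1.     -0.0002  0.0011]
 [-0.0011 -0.2678  0.9635]] [[331.1788   0.     316.3418]
 [  0.     331.1788 237.4531]
 [  0.       0.       1.    ]]
to plate2 [-0.4739 -0.6567  0.0893]
```

{"method": "step_arm", "body": {
  "series": [0.085,-0.474,-0.657,0,65,0.085,-0.474,-0.657,0,65,0.085,-0.474,-0.657,0,65,0.085,-0.474,-0.657,0,65,0.085,-0.474,-0.657,0,65,0.085,-0.474,-0.657,0,65,0.085,-0.474,-0.657,0,65,0.085,-0.474,-0.657,0,65,0.085,-0.474,-0.657,0,65,0.085,-0.474,-0.657,0,65,0.085,-0.474,-0.657,0,65,0.085,-0.474,-0.657,0,65]
}}

```text
time_s: 2.0
position: [0.3114, 0.0484, 0.2398]
tool_rot: [0.634, 0.773, 0.001, 0.001]
ft_force: [1.3, 0.4, 0.5]
opening: 0.0848
grip_force: 0.0
```

```bash
cat > t.py <<'E'
from h import *
import sys
np.set_printoptions(precision=4,suppress=True)
o=bot.get_obs();M=R.from_quat(o['tool_rot']).as_matrix();ang=np.degrees(np.arctan2(M[1,1],M[0,1]))
print(o['time_s'],o['position'],'yang',ang,'j',o['joint_positions'],'F',o['ft_force'],'T',o['ft_torque'],o['opening'],o['grip_force'])
a=[float(v) for v in sys.argv[1:]]
if a: print('shift',tool(a[:3]),'turn', -(a[3]-ang))
E
python3 t.py 0.429 -0.2405 0.12 11.2
```

```text
2.0 [0.3114 0.0484 0.2398] yang 11.268194427159877 j [ 0.1543 -0.1282 -0.4081  1.2893  0.      1.5284] F [1.3012 0.3517 0.487 ] T [ 0.0506 -0.0622  0.0451] 0.08483647665336322 0.0
shift [-0.3063  0.0586  0.1199] turn 0.06819442715987734
```

{"method": "step_arm", "body": {
  "series": [0.085,-0.306,0.059,0.12,0,0.085,-0.306,0.059,0.12,0,0.085,-0.306,0.059,0.12,0,0.085,-0.306,0.059,0.12,0,0.085,-0.306,0.059,0.12,0,0.085,-0.306,0.059,0.12,0,0.085,-0.306,0.059,0.12,0,0.085,-0.306,0.059,0.12,0,0.085,-0.306,0.059,0.12,0,0.085,-0.306,0.059,0.12,0,0.085,-0.306,0.059,0.12,0]
}}

```text
time_s: 2.92
position: [0.4283, -0.2381, 0.119]
tool_rot: [0.635, 0.773, -0.0, -0.001]
ft_force: [-0.6, -0.2, -0.2]
opening: 0.0849
grip_force: 0.0
```

```bash
cat > pl.py <<'E'
from h import *
np.set_printoptions(precision=4,suppress=True)
import sys
z=float(sys.argv[1])
o=bot.get_obs();cal=viewer.calibration('wrist');im=shot('wrist',sys.argv[2])
M=R.from_quat(o['tool_rot']).as_matrix();ang=np.degrees(np.arctan2(M[1,1],M[0,1]))
print(o['time_s'],o['position'],ang)
for d in viewer.outline_of('wrist','plate_0'):
    m=d['pixels'].astype(np.uint8);k=max(cv2.findContours(m,0,2)[0],key=len)[:,0].astype(float)
    w=ray('wrist',k,z,cal)[:,:2];r=cv2.minAreaRect((w*1000).astype(np.float32));print(round(d['p'],2),k.mean(0),r)
    c=np.array(r[0])/1000; 
    print('  tool shift',tool((*c,0.0)))
E
python3 pl.py 0.008 w1.png; python3 t.py
```

```text
2.9167 [ 0.4283 -0.2381  0.119 ] 11.21404271465991
0.93 [405.7361 309.375 ] ((509.6722717285156, -281.5101623535156), (30.95525360107422, 87.43124389648438), 18.838909149169922)
  tool shift [-0.0591  0.0708  0.1199]
0.88 [520.7374 319.    ] ((605.0695190429688, -275.3082275390625), (34.3714599609375, 61.87517166137695), 6.6985673904418945)
  tool shift [-0.0717  0.1655  0.1199]
0.76 [311.4524 229.7857] ((428.1541442871094, -237.61749267578125), (30.969444274902344, 86.2284927368164), 11.547771453857422)
  tool shift [-0.     -0.0006  0.1199]
3.0167 [ 0.4287 -0.2374  0.1199] yang 11.30583160279863 j [-0.5059  0.2515 -0.3164  1.0026  0.      0.8676] F [-0.2905 -0.3408  0.0265] T [-0.0216 -0.0609  0.0005] 0.08500070302192195 0.0
```

View pics/w1.png

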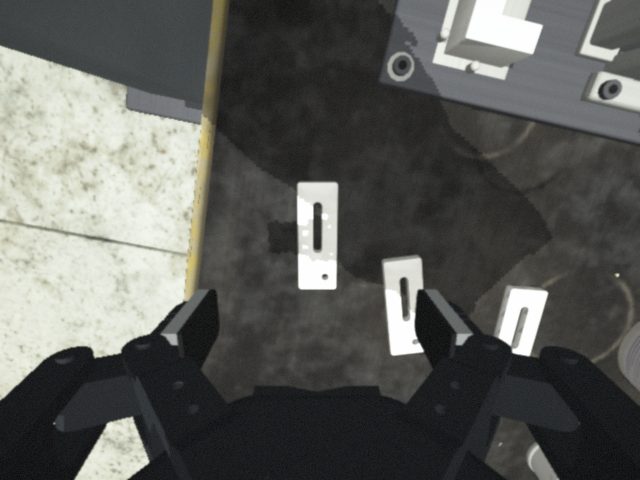

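The white plate at (318,235) sits midway between the fingers, and its neighbours are at (405,305) and (520,320). I'll descend with a narrower opening and grasp it.

{"method": "step_arm", "body": {
  "series": [0.05,0,0,0.04,0,0.05,0,0,0.07,0,0.05,0,0,0.095,0,0.05,0,0,0.105,0,0.05,0,0,0.11,0,0.05,0,0,0.11,0,0.02,0,0,0.11,0,0.02,0,0,0.11,0,0.02,0,0,0.11,0,0.02,0,0,0.11,0]
}}

```text
time_s: 3.85
position: [0.4297, -0.2383, 0.011]
tool_rot: [0.634, 0.773, 0.0, 0.001]
ft_force: [-1.2, 2.2, 5.4]
opening: 0.0276
grip_force: 58.8
```

```bash
python3 t.py 0.5134 -0.0661 0.15 -1.1
```

```text
3.85 [ 0.4297 -0.2383  0.011 ] yang 11.280846276258494 j [-0.5067  0.3728 -0.4715  0.724   0.0005  0.8672] F [-1.1723  2.1886  5.4017] T [ 0.4422  0.1804 -0.007 ] 0.027573807018395652 58.76836359500885
shift [ 0.1524  0.116  -0.1389] turn 12.380846276258493
```

{"method": "step_arm", "body": {
  "series": [0.02,0,0,-0.04,0,0.02,0,0,-0.08,0,0.02,0.03,0.022,-0.11,2,0.02,0.06,0.045,-0.12,5,0.02,0.09,0.068,-0.12,8,0.02,0.12,0.09,-0.12,11,0.02,0.14,0.105,-0.12,12.4,0.02,0.152,0.116,-0.12,12.4,0.02,0.152,0.116,-0.12,12.4,0.02,0.152,0.116,-0.12,12.4]
}}

```text
time_s: 4.68
position: [0.5133, -0.0659, 0.1302]
tool_rot: [0.713, 0.701, 0.0, 0.001]
ft_force: [-0.9, -0.6, -1.6]
opening: 0.0272
grip_force: 60.0
```

```bash
cat > q.py <<'E'
from h import *
import sys
np.set_printoptions(precision=4,suppress=True)
o=bot.get_obs();cal=viewer.calibration('wrist');shot('wrist',sys.argv[1])
import json;json.dump({k:np.array(v).tolist() for k,v in cal.items()},open(sys.argv[1]+'.json','w'))
E
python3 q.py w2.png; python3 t.py 0.5134 -0.0661 0.06 -1.1; python3 t.py
```

```text
4.7333 [ 0.5129 -0.0666  0.13  ] yang -1.0822976945998464 j [-0.1288  0.2858 -0.2385  1.0458 -0.0004  1.4608] F [ 0.2243  0.3209 -0.2456] T [ 0.0071  0.0473 -0.01  ] 0.027574419760800037 59.984554052352905
shift [0.0005 0.0005 0.07  ] turn 0.017702305400153717
4.7333 [ 0.5129 -0.0666  0.13  ] yang -1.0822976945998464 j [-0.1288  0.2858 -0.2385  1.0458 -0.0004  1.4608] F [ 0.2243  0.3209 -0.2456] T [ 0.0071  0.0473 -0.01  ] 0.027574419760800037 59.984554052352905
```

View pics/w2.png

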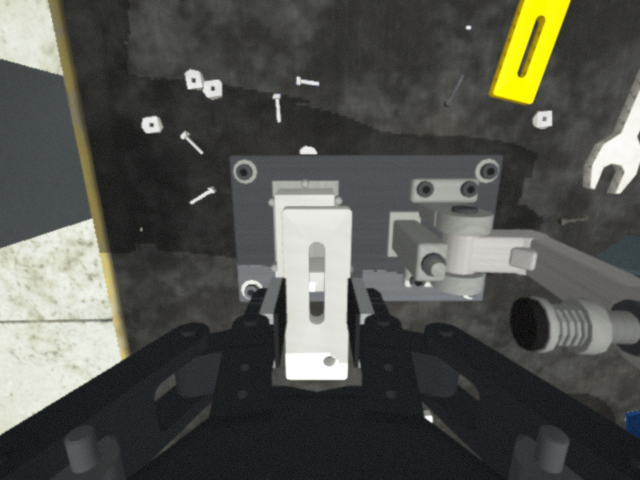

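The plate is held level and square. The base corners are at (230,156) and (503,154), and the block is below the plate at (305,200).

```bash
python3 - <<'E'
from h import *
import json
c=json.load(open('w2.png.json'))
w=ray('',[(230,156),(503,154)],0.012,c);print(w)
a=np.degrees(np.arctan2(*(w[1]-w[0])[[1,0]]));print(a)
for p,j in zip(w,[(-65,60),(140,60)]):
    print(p[:2]-R.from_euler('z',-1.0,degrees=True).apply([j[0]/1e3,j[1]/1e3,0])[:2])
k=ray('',[(282,207),(351,207),(348,380),(286,380)],0.127,c);print(k,k.mean(0))
E
```

```text
[[ 0.44989913 -0.00384305  0.012     ]
 [ 0.65224593 -0.00598359  0.012     ]]
-0.6060857821590717
[ 0.51384209 -0.06496831]
[ 0.51122011 -0.06353111]
[[ 0.4990231  -0.02218072  0.127     ]
 [ 0.52808794 -0.02269974  0.127     ]
 [ 0.52750319 -0.10861704  0.127     ]
 [ 0.4970864  -0.10805363  0.127     ]] [ 0.51292516 -0.06538778  0.127     ]
```

{"method": "step_arm", "body": {
  "series": [0.02,0,0,0.035,0,0.02,0,0,0.06,0,0.02,0,0,0.07,0,0.02,0,0,0.073,0,0.02,0,0,0.073,0]
}}

```text
time_s: 5.15
position: [0.5115, -0.0675, 0.057]
tool_rot: [0.715, 0.7, -0.001, -0.001]
ft_force: [-0.6, 0.0, -0.3]
opening: 0.0274
grip_force: 63.5
```

{"method": "step_arm", "body": {
  "series": [0.02,0.001,0.001,0.0015,0,0.02,0.001,0.001,0.0025,0,0.02,0.001,0.001,0.0025,0]
}}

```text
time_s: 5.4
position: [0.5124, -0.0673, 0.0565]
tool_rot: [0.715, 0.699, -0.001, 0.0]
ft_force: [-12.4, -3.3, 28.4]
opening: 0.0271
grip_force: 66.7
```

{"method": "step_arm", "body": {
  "series": [0.02,0,0,-0.0015,0,0.05,0,0,-0.0015,0,0.05,0,0,-0.0015,0,0.05,0,0,-0.0015,0,0.05,0,0,-0.02,0,0.05,0,0,-0.06,0,0.05,0,0,-0.1,0,0.05,0,0,-0.14,0,0.05,0,0,-0.16,0,0.05,0,0,-0.16,0]
}}

```text
time_s: 6.23
position: [0.5163, -0.066, 0.2188]
tool_rot: [0.714, 0.7, 0.002, 0.003]
ft_force: [0.0, -0.4, -0.2]
opening: 0.0504
grip_force: 0.0
```

```bash
python3 q.py w3.png; python3 t.py; python3 - <<'E'
from h import *
import json
c=viewer.calibration('wrist')
for t in ['plate_0','clamp_handle']:
  for d in viewer.outline_of('wrist',t):
    m=d['pixels'].astype(np.uint8);k=max(cv2.findContours(m,0,2)[0],key=len)[:,0].astype(float)
    w=ray('wrist',k,0.054,c)[:,:2];print(t,d['p'],k.mean(0),cv2.minAreaRect((w*1000).astype(np.float32)))
  for cam in ['wrist','side','top']:
    if cam!='wrist' : viewer.read_camera(cam)
    if t!='plate_0':print(cam,viewer.look_for(cam,t))
E
```

```text
6.2833 [ 0.5154 -0.0658  0.2162] yang -1.1453634602662701 j [-0.127   0.2342 -0.0785  1.2535 -0.      1.4638] F [-0.6213  0.0175 -0.7152] T [-0.0366  0.0105  0.0131] 0.05010363984754744 0.0
plate_0 0.92 [311.27927928 372.16216216] ((506.0724792480469, -227.13490295410156), (27.295820236206055, 49.39976119995117), 19.267833709716797)
plate_0 0.66 [315.13333333 214.93333333] ((512.5366821289062, -65.18876647949219), (83.68379211425781, 30.464189529418945), 88.71757507324219)
plate_0 0.62 [470.2739726  61.8630137] ((642.1925659179688, 63.91615295410156), (73.49591064453125, 27.493879318237305), 76.75654602050781)
plate_0 0.59 [382.08695652 370.52173913] ((581.32666015625, -226.6895294189453), (5.970615863800049, 34.44507598876953), 4.481939792633057)
clamp_handle 0.83 [534.87596899 266.05813953] ((723.79736328125, -116.22457122802734), (67.7956314086914, 287.1418151855469), 65.61773681640625)
clamp_handle 0.42 [382.30769231 370.26923077] ((581.4144287109375, -224.0836181640625), (7.7515387535095215, 32.12550735473633), 7.81019926071167)
wrist [{'xyz': [0.6345, -0.0635, 0.1745], 'p': 0.66}]
side [{'xyz': [0.6383, -0.0546, 0.1517], 'p': 0.19}]
top []
```

View pics/w3.png

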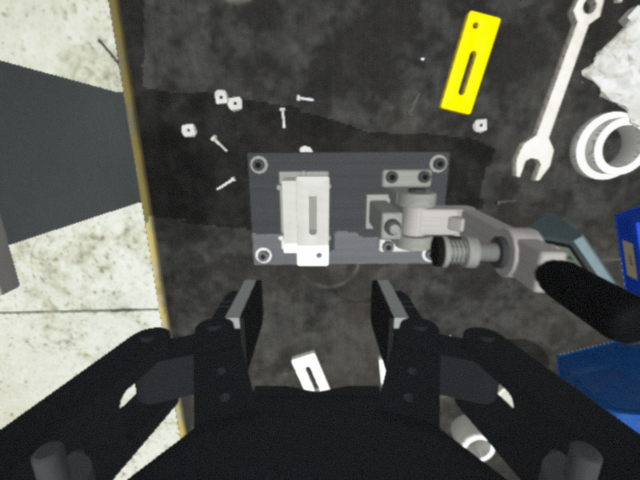

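The first plate lies square on the block at (313,220), with the handle swung open at (600,300). Next I fit the arm angle.

```bash
python3 - <<'E'
from h import *
import json
np.set_printoptions(precision=1,suppress=True)
c=json.load(open('w3.png.json'))
def pj(c,p):
    E=np.linalg.inv(np.array(c['extrinsics']));q=E[:3,:3]@p+E[:3,3];u=np.array(c['camera_matrix'])@q;return u[:2]/u[2]
ct=viewer.calibration('top');cs=viewer.calibration('side')
h=np.array([0.608,-0.067,0.056])
for a in np.arange(1.4,1.71,.05):
    P=lambda f,u:h+np.array([-f*np.cos(a)+u*np.sin(a),0,f*np.sin(a)+u*np.cos(a)])
    print(round(a,2),*[np.r_[pj(k,P(.13,.044)),pj(k,P(.185,.044))] for k in (c,ct,cs)],P(.158,.044)*1000)
im=cv2.imread('pics/side0.png');cv2.imwrite('pics/s0c.png',cv2.resize(im[150:280,230:400],None,fx=4,fy=4,interpolation=cv2.INTER_CUBIC))
E
```

```text
1.4 [531.2 277.6 598.6 334.5] [339.6 175.1 340.2 172.2] [298.4 193.3 301.2 174.6] [624.5 -67.  219.2]
1.45 [542.4 276.4 622.1 332.7] [339.4 171.9 340.1 167.3] [296.3 193.4 298.  174.5] [632.6 -67.  218.2]
1.5 [552.9 275.1 644.  330.3] [339.3 168.7 339.9 162.6] [294.1 193.7 295.  174.6] [640.7 -67.  216.7]
1.55 [562.6 273.5 663.9 327.2] [339.2 165.7 339.7 158. ] [292.  194.  291.9 174.8] [648.7 -67.  214.9]
1.6 [571.5 271.7 681.8 323.7] [339.1 162.8 339.5 153.6] [289.9 194.5 288.9 175.3] [656.6 -67.  212.6]
1.65 [579.5 269.8 697.5 319.6] [338.9 160.1 339.3 149.3] [287.9 195.1 286.  175.8] [664.4 -67.  210. ]
1.7 [586.6 267.7 710.9 315.2] [338.8 157.5 339.2 145.2] [285.9 195.8 283.1 176.6] [672. -67. 207.]
```

View pics/s0c.png

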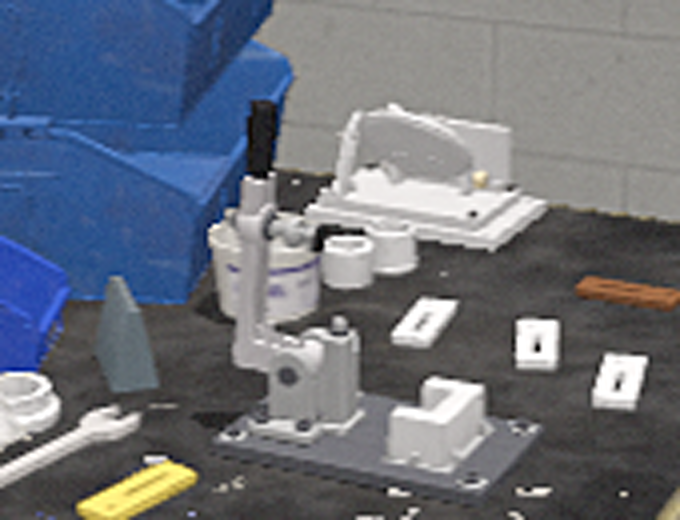

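{"method": "step_arm", "body": {
  "series": [0.05,0,0,-0.04,-7,0.05,0,0,-0.08,-14,0.05,0,0.02,-0.105,-21,0.05,0,0.05,-0.105,-28,0.05,0,0.08,-0.105,-35,0.05,0,0.11,-0.105,-42,0.05,0,0.124,-0.105,-49,0.05,0,0.124,-0.105,-56,0.05,0,0.124,-0.105,-63,0.05,0,0.124,-0.105,-70,0.05,0,0.124,-0.105,-77,0.05,0,0.124,-0.105,-84]
}}

```text
time_s: 7.73
position: [0.638, -0.068, 0.3182]
tool_rot: [0.059, 0.998, -0.0, -0.0]
ft_force: [-0.6, -0.1, -0.5]
opening: 0.0498
grip_force: 0.0
```

```bash
python3 q.py w4.png;python3 t.py 0.639 -0.068 0.206 88.9
```

```text
7.7833 [ 0.638  -0.068   0.3183] yang 83.72704796797332 j [-0.1061  0.4472  0.4968  1.6213 -0.0001  0.0034] F [-0.3157 -0.0185 -0.0613] T [0.0698 0.0343 0.04  ] 0.04982147275591843 0.0
shift [-0.0011  0.0001  0.1122] turn -5.172952032026686
```

View pics/w4.png

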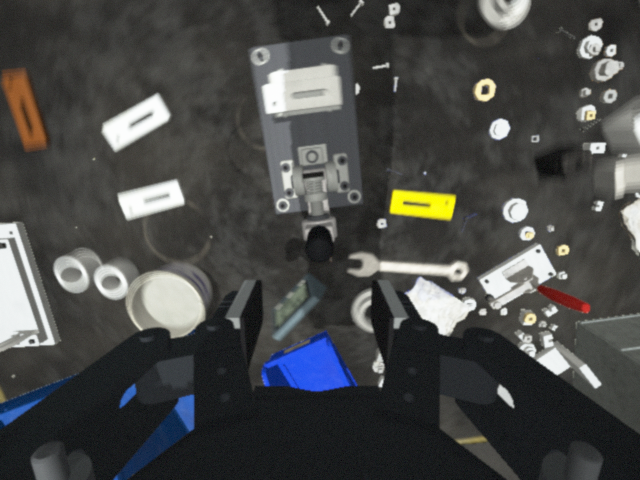

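The handle end is at (319,243), centred between the fingers.

```bash
python3 - <<'E'
from h import *
import json
print(ray('',[(319,243)],0.242,json.load(open('w4.png.json'))))
h=.608
for a in (1.4,1.45,1.5,1.55):print(a,h-.185*np.cos(a)+.044*np.sin(a),.056+.185*np.sin(a)+.044*np.cos(a))
E
```

```text
[[ 0.63220737 -0.06489121  0.242     ]]
1.4 0.6199158666829476 0.24578675433547573
1.45 0.629386359272691 0.244954025194118
1.5 0.6388033971020534 0.24364900939512898
1.55 0.6481434424807596 0.24187496879836712
```

{"method": "step_arm", "body": {
  "series": [0.05,0.001,0.0015,0.03,-5,0.05,0.001,0.0015,0.06,-5,0.05,0.001,0.0015,0.085,-5,0.05,0.001,0.0015,0.1,-5,0.05,0.001,0.0015,0.112,-5,0.05,0.001,0.0015,0.112,-5,0.05,0.001,0.0015,0.112,-5]
}}

```text
time_s: 8.37
position: [0.6368, -0.0663, 0.2064]
tool_rot: [0.02, 1.0, 0.0, -0.001]
ft_force: [-0.5, -0.4, 0.4]
opening: 0.05
grip_force: 0.0
```

{"method": "step_arm", "body": {
  "series": [0.01,0,0,0,0,0.01,0,0,0,0,0.01,0,0,0,0,0.01,0,0,0,0]
}}

```text
time_s: 8.7
position: [0.6379, -0.0662, 0.2081]
tool_rot: [0.019, 1.0, 0.0, 0.001]
ft_force: [0.5, 1.4, 5.7]
opening: 0.0186
grip_force: 58.9
```

```bash
cat > arc.py <<'E'
from h import *
import sys
np.set_printoptions(precision=4,suppress=True)
# current TCP pose -> arm angle and planned rows. args: hinge x (world), target angles...
hx=.608;o=bot.get_obs();p=o['position']
def G(a,lift=0): return np.array([hx-.158*np.cos(a)+.044*np.sin(a), .056+.158*np.sin(a)+.044*np.cos(a)])
gx,gz=p[0]-hx,p[2]+.011-.056   # grasp point
a0=np.arctan2(gz,-gx)-np.arctan2(.044,.158)
r=np.hypot(gx,gz)
print('t',o['time_s'],'angle',a0,'r',r,'(nominal .164)','F',o['ft_force'],'open',o['opening'],o['grip_force'],p)
for a in map(float,sys.argv[1:]):
    q=r*np.array([-np.cos(a+np.arctan2(.044,.158)),np.sin(a+np.arctan2(.044,.158))])+[hx,.056-.011]
    print(a,'tool shift',tool((q[0],p[1]+.019*(p[0]-q[0]),q[1])))
E
python3 arc.py 1.4 1.3 1.2 1.1 1.0 0.9 0.8 0.7 0.6 .5 .4 .3
```

```text
t 8.7 angle 1.4803119186935747 r 0.16582207867267146 (nominal .164) F [0.5185 1.3508 5.7473] open 0.01864116669776164 58.85488718748093 [ 0.6379 -0.0662  0.2081]
1.4 tool shift [ 0.0132 -0.0002 -0.0019]
1.3 tool shift [ 0.0297 -0.0005 -0.0028]
1.2 tool shift [ 0.0463 -0.0009 -0.002 ]
1.1 tool shift [ 0.0627 -0.0012  0.0004]
1.0 tool shift [ 0.0788 -0.0015  0.0045]
0.9 tool shift [ 0.0943 -0.0017  0.0101]
0.8 tool shift [ 0.1093 -0.002   0.0173]
0.7 tool shift [ 0.1235 -0.0023  0.0259]
0.6 tool shift [ 0.1367 -0.0025  0.0359]
0.5 tool shift [ 0.1488 -0.0028  0.0471]
0.4 tool shift [ 0.1598 -0.003   0.0595]
0.3 tool shift [ 0.1695 -0.0031  0.073 ]
```

{"method": "step_arm", "body": {
  "series": [0.01,0.013,0,-0.002,0,0.01,0.03,-0.0005,-0.003,0,0.01,0.046,-0.001,-0.002,0,0.01,0.063,-0.001,0,0,0.01,0.079,-0.0015,0.004,0,0.01,0.094,-0.0015,0.01,0,0.01,0.109,-0.002,0.017,0,0.01,0.1235,-0.0025,0.026,0,0.01,0.137,-0.0025,0.036,0,0.01,0.149,-0.003,0.047,0,0.01,0.16,-0.003,0.0595,0,0.01,0.1695,-0.003,0.073,0]
}}

```text
time_s: 9.7
position: [0.4668, -0.0637, 0.1346]
tool_rot: [0.019, 1.0, -0.001, 0.001]
ft_force: [-2.1, -4.9, 4.4]
opening: 0.0184
grip_force: 59.0
```

```bash
python3 arc.py 0.25 .2 .15 .1 .05 .02 0
```

```text
t 9.7 angle 0.29391392809670075 r 0.167183864114783 (nominal .164) F [-2.148  -4.9483  4.3548] open 0.018423357295907414 58.963677920401096 [ 0.4668 -0.0637  0.1346]
0.25 tool shift [ 0.0038 -0.0001  0.0063]
0.2 tool shift [ 0.0078 -0.0001  0.0136]
0.15 tool shift [ 0.0114 -0.0002  0.0212]
0.1 tool shift [ 0.0147 -0.0002  0.0289]
0.05 tool shift [ 0.0175 -0.0003  0.0367]
0.02 tool shift [ 0.019  -0.0003  0.0415]
0.0 tool shift [ 0.02   -0.0003  0.0447]
```

{"method": "step_arm", "body": {
  "series": [0.01,0.004,-0.001,0.006,0,0.01,0.008,-0.001,0.0135,0,0.01,0.0115,-0.001,0.021,0,0.01,0.0115,-0.001,0.021,0]
}}

```text
time_s: 10.03
position: [0.4547, -0.0636, 0.1122]
tool_rot: [0.019, 1.0, 0.0, -0.001]
ft_force: [-7.3, 1.1, 5.0]
opening: 0.019
grip_force: 59.0
```

{"method": "step_arm", "body": {
  "series": [0.01,0.0015,0,0.004,0,0.01,0.003,0,0.008,0,0.01,0.003,0,0.008,0]
}}

```text
time_s: 10.28
position: [0.4517, -0.0635, 0.1046]
tool_rot: [0.019, 1.0, -0.0, -0.001]
ft_force: [-8.3, 0.3, 3.7]
opening: 0.0183
grip_force: 58.7
```

{"method": "step_arm", "body": {
  "series": [0.01,0.0015,0,0.004,0,0.01,0.003,0,0.008,0,0.01,0.003,0,0.008,0]
}}

```text
time_s: 10.53
position: [0.4489, -0.0634, 0.0966]
tool_rot: [0.019, 1.0, -0.0, -0.001]
ft_force: [-7.6, -0.6, 4.4]
opening: 0.0184
grip_force: 58.6
```

{"method": "step_arm", "body": {
  "series": [0.01,0.0015,0,0.004,0,0.01,0.0015,0,0.004,0]
}}

```text
time_s: 10.7
position: [0.4477, -0.0634, 0.0927]
tool_rot: [0.019, 1.0, -0.0, -0.001]
ft_force: [-6.9, -0.5, 3.1]
opening: 0.0185
grip_force: 58.6
```

```bash
python3 arc.py 0
```

```text
t 10.7 angle 0.017845777444790545 r 0.16721190601427827 (nominal .164) F [-6.9189 -0.497   3.0728] open 0.018489598353326062 58.61713517904377 [ 0.4477 -0.0634  0.0927]
0.0 tool shift [ 0.0008 -0.      0.0029]
```

{"method": "step_arm", "body": {
  "series": [0.01,0.002,0,0.002,0,0.01,0.002,0,0.002,0]
}}

```text
time_s: 10.87
position: [0.4472, -0.0634, 0.0912]
tool_rot: [0.019, 1.0, -0.0, 0.001]
ft_force: [-2.2, -1.1, 2.1]
opening: 0.0189
grip_force: 58.6
```

{"method": "step_arm", "body": {
  "series": [0.01,0.0005,0,0.0015,0,0.01,0.0005,0,0.0015,0]
}}

```text
time_s: 11.03
position: [0.4468, -0.0634, 0.0896]
tool_rot: [0.019, 1.0, -0.0, 0.001]
ft_force: [-2.3, -0.6, 4.6]
opening: 0.0187
grip_force: 58.9
```

{"method": "step_arm", "body": {
  "series": [0.01,0,0,0.0015,0,0.01,0,0,0.0015,0]
}}

```text
time_s: 11.2
position: [0.4463, -0.0634, 0.0881]
tool_rot: [0.019, 1.0, -0.0, 0.0]
ft_force: [-2.7, -0.8, 6.4]
opening: 0.0185
grip_force: 58.9
```

{"method": "step_arm", "body": {
  "series": [0.01,0,0,0.0015,0,0.01,0,0,0.0015,0]
}}

```text
time_s: 11.37
position: [0.4459, -0.0634, 0.0865]
tool_rot: [0.019, 1.0, -0.0, -0.0]
ft_force: [-4.8, -0.0, 6.8]
opening: 0.0186
grip_force: 59.0
```

{"method": "step_arm", "body": {
  "series": [0.01,0,0,0.001,0,0.01,0,0,0.001,0]
}}

```text
time_s: 11.53
position: [0.4456, -0.0634, 0.0855]
tool_rot: [0.019, 1.0, -0.0, -0.0]
ft_force: [-5.5, -0.7, 6.6]
opening: 0.0187
grip_force: 59.1
```

{"method": "step_arm", "body": {
  "series": [0.01,0,0,0.0015,0,0.01,0,0,0.0015,0]
}}

```text
time_s: 11.7
position: [0.4452, -0.0634, 0.0839]
tool_rot: [0.019, 1.0, -0.0, -0.001]
ft_force: [-7.7, -1.7, 7.9]
opening: 0.0191
grip_force: 59.2
```

{"method": "step_arm", "body": {
  "series": [0.01,0,0,0.0015,0,0.01,0,0,0.0015,0]
}}

```text
time_s: 11.87
position: [0.445, -0.0634, 0.0823]
tool_rot: [0.019, 1.0, -0.0, -0.001]
ft_force: [-7.3, -1.6, 7.8]
opening: 0.0185
grip_force: 59.2
```

```bash
python3 arc.py 0; python3 - <<'E'
from h import *
im=shot('side');cv2.imwrite('pics/s1.png',cv2.resize(im[180:300,260:410],None,fx=5,fy=5,interpolation=cv2.INTER_CUBIC))
E
```

```text
t 11.8667 angle -0.04660213211453085 r 0.16725577300823488 (nominal .164) F [-7.2559 -1.5999  7.7838] open 0.018546029024179282 59.23693118732906 [ 0.445  -0.0634  0.0823]
0.0 tool shift [-0.0019  0.     -0.0076]
```

View pics/s1.png

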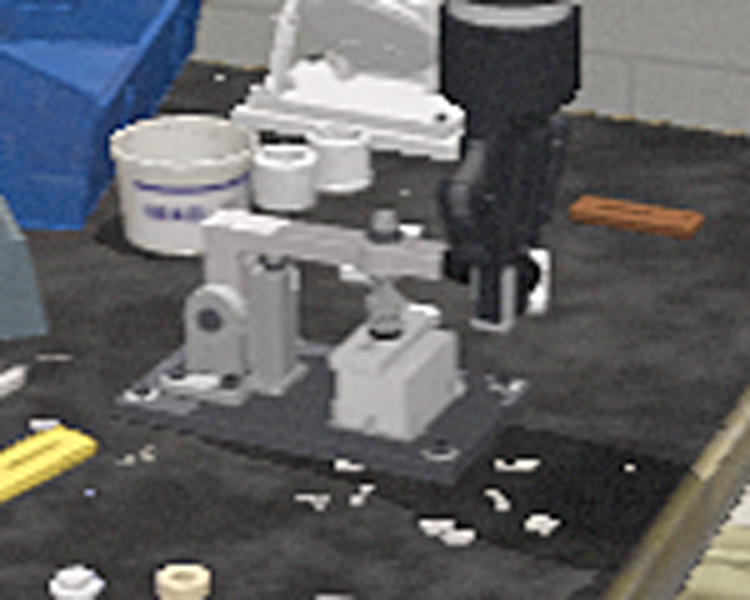

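The arm is almost level, with the pad at (385,330) touching the plate and the stop post at (275,262). The force is rising softly, so I keep lowering until it turns stiff.

{"method": "step_arm", "body": {
  "series": [0.01,0.001,0,0.0015,0,0.01,0.001,0,0.0015,0]
}}

```text
time_s: 12.08
position: [0.4446, -0.0634, 0.081]
tool_rot: [0.019, 1.0, -0.0, -0.0]
ft_force: [-5.7, -0.4, 8.6]
opening: 0.0184
grip_force: 59.3
```

{"method": "step_arm", "body": {
  "series": [0.01,0,0,0.0015,0,0.01,0,0,0.0015,0]
}}

```text
time_s: 12.25
position: [0.4444, -0.0634, 0.0796]
tool_rot: [0.019, 1.0, -0.0, -0.001]
ft_force: [-6.1, -1.5, 10.1]
opening: 0.0192
grip_force: 59.4
```

{"method": "step_arm", "body": {
  "series": [0.01,0,0,0.0015,0,0.01,0,0,0.0015,0]
}}

```text
time_s: 12.42
position: [0.4444, -0.0634, 0.0793]
tool_rot: [0.019, 1.0, -0.0, -0.0]
ft_force: [-13.6, -1.3, 26.3]
opening: 0.0186
grip_force: 60.9
```

{"method": "step_arm", "body": {
  "series": [0.01,0.001,0,0,0,0.01,0.001,0,0,0,0.01,0.001,0,0,0,0.01,0.001,0,0,0]
}}

```text
time_s: 12.75
position: [0.4444, -0.0634, 0.0793]
tool_rot: [0.019, 1.0, -0.0, 0.001]
ft_force: [-8.9, -0.5, 23.3]
opening: 0.0183
grip_force: 60.6
```

```bash
python3 t.py; python3 - <<'E'
from h import *
np.set_printoptions(precision=4,suppress=True)
im=shot('side');b=cv2.resize(im[195:275,270:380],None,fx=7,fy=7,interpolation=cv2.INTER_CUBIC)
a=lambda f,u,z=0:np.array([.608-f,-.067+.012,.056+u])
for f in (0,.095,.115):
    for u in (.037,.051):
        p=(proj('side',a(f,u))-[270,195])*7;cv2.circle(b,tuple(int(v) for v in p),3,(0,0,255),-1)
cv2.imwrite('pics/s2.png',b)
shot('top')
for d in viewer.look_for('top','plate_0'):print(d)
E
```

```text
12.75 [ 0.4444 -0.0634  0.0793] yang 87.86399562867554 j [-0.1414  0.2273 -0.4719  0.8702 -0.0004 -0.1041] F [-8.8607 -0.4914 23.2527] T [0.0094 1.2434 0.4299] 0.01829113602956113 60.60072809457779
{'xyz': [0.5108, -0.2838, 0.0092], 'p': 0.87}
{'xyz': [0.6691, 0.0759, 0.0067], 'p': 0.84}
{'xyz': [0.6082, -0.2922, 0.0109], 'p': 0.67}
{'xyz': [0.4777, -0.4138, 0.0075], 'p': 0.65}
```

View pics/s2.png

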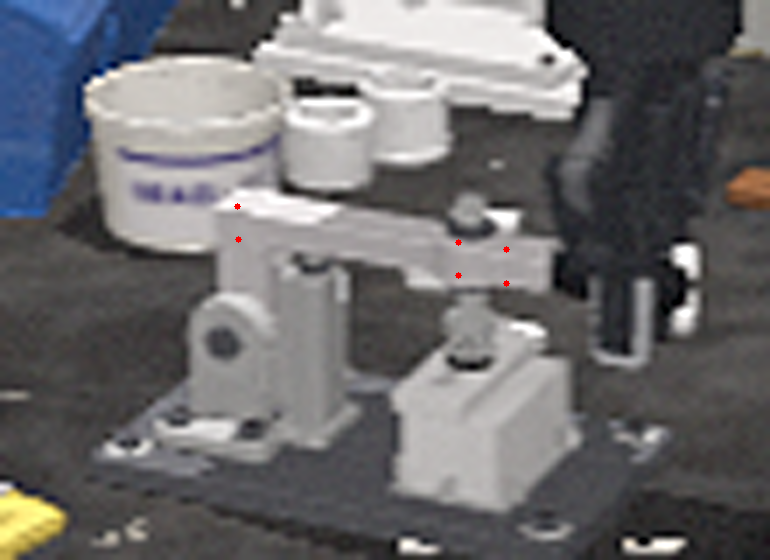

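The bar coincides with the red marks projected for a level arm, from (237,206) to (506,283). It rests on the stop post at (315,265), and the pad presses the plate at (470,360). One plate fits, so I'm handing in.

```bash
python3 -c "
from rig import bot
print(bot.sign_off())"
```

```text
the job is handed in; nothing more can be done
None
```

I handed the job in, with no verdict returned: one plate lies under the pad, and the gripper is holding the arm down on its stop with about 23 N; the two spare plates and the other parts were not moved.

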